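# Brush out a beaker

### The job

Take the blue-handled bottle brush from its drying stand, where it leans bristles up, and brush out the white plastic beaker where it stands: bristles down to the bottom of the beaker three times, drawing the bristle tip up past half the beaker's height between. Then lay the brush down flat across the middle of the white tile and let go; do not upset or shift the beaker or push the flask, dropper bottle, timer and dish aside.

Things in the scene. Friction and masses are not known exactly. Their poses are not given: they have to be found in the camera images.
- brush_mid (a point): Loose bottle brush, 200 mm long, about 0.11 kg, leaning in the stand at 55 degrees to the level, bristles up, held by its weight only. This point: middle of its length, on its axis. x axis: along the brush from handle to bristle tip; y: across; z: normal of its side that starts uppermost. Behind this point is the handle, ahead of it the steel neck (8 mm thick), from +26 mm the bristle head.
- brush_handle (a point): Middle of the handle, on the brush's axis, 50 mm from the handle's end (150 mm from the bristle tip); axes as brush_mid. The handle is a blue flat-sided bar, 92 mm long, 22 mm wide (along y), 24 mm thick (along z).
- brush_tip (a point): The tip of the brush, on its axis; axes as brush_mid. The stiff white bristle head is 28 mm in diameter and 74 mm long, its last 15 mm rounded.
- stand: Fixed steel stand; base 150 (x) x 90 x 10 mm, origin under its middle. A 13 mm wide spine, rising at 55 degrees towards its +x, carries the underside of the handle, with a toe stop at the lower end and two cheeks (33 mm over the outside) beside the lowest 30 mm. Above these the handle's sides stand free for a finger each; the brush lifts off the spine squarely or slides up along it.
- beaker: White plastic beaker, loose, upright, 0.15 kg, 90 mm high, 80 mm across the rim, narrowing to 58 mm at the foot; origin at the centre of its underside, z up. Inside about 72 mm across at the mouth and 52 mm at the bottom; the inner floor is 3 mm above the underside.
- beaker_floor (a point): Centre of the beaker's inner floor.
- tile: Loose white tile, 109 (x) x 99 (y) x 10 mm, 0.4 kg, lying flat on the worktop; origin at the centre of its underside.
- tile_top (a point): Centre of the tile's upper face.
- flask: Bystander: conical flask, 65 mm across, 100 mm high, origin under its centre.
- dropper: Bystander: brown dropper bottle, 53 mm across, 124 mm high, origin under its centre.
- timer: Bystander: low white timer with three buttons, 58 x 66 x 20 mm, origin under its centre.
- dish: Bystander: clear round dish, 72 mm across, 14 mm high, origin under its centre.
- weigh_jar: Bystander: fixed white jar with a blue screw cap, 68 mm across, 97 mm high, origin under its centre. Beyond it (x over 0.68 m) stand a bucket, bottles and clamps, some over 200 mm high, and to the right (y under -0.42 m) a hotplate 130 mm high with a bottle on it, 240 mm to its top; all are fixed.
- screen_end (a point): Top corner of the near end of a fixed splash screen that is hard to see: a clear upright panel 5 mm thick, its top 157 mm above the worktop. From this point it runs straight away from the robot (about 1.08 m, turned 5 degrees to the left of +x).

How it is judged:
On the way, in this order (a step that is already met when the one before it is completed fails the run):
1. first time: the bristle tip is within 20 mm of the beaker's inner floor (horizontal distance between brush_tip and beaker_floor below 0.024 m and z of brush_tip in the frame of beaker_floor below 0.02 m), for 0.05 s.
2. the bristle tip is drawn up to more than 48 mm above the beaker's inner floor (horizontal distance between brush_tip and beaker_floor below 0.032 m and z of brush_tip in the frame of beaker_floor above 0.048 m), for 0.05 s.
3. second time: the bristle tip is within 20 mm of the beaker's inner floor (all of step 1), for 0.05 s.
4. the bristle tip is drawn up to more than 48 mm above the beaker's inner floor (all of step 2), for 0.05 s.
5. third time: the bristle tip is within 20 mm of the beaker's inner floor (all of step 3), for 0.05 s.
At the end, for the whole second after the job is handed in: The brush lies flat (within 17 degrees of level) and still across the white tile, touching it, its middle within 50 mm of the tile's centre; the beaker stands upright within 40 mm of where it was (angle between brush_mid's own x axis and vertical between 1.27 and 1.87 rad and horizontal distance between brush_mid and tile_top below 0.05 m and z of brush_mid in the frame of tile_top below 0.03 m and contact force between brush and tile above 0.1 N and linear speed of brush below 0.02 m/s and angle between beaker's own z axis and vertical below 0.1 rad and distance of beaker from where it was at the start of the episode below 0.04 m).
It fails at once if the beaker is tipped by more than 35 degrees (angle between beaker's own z axis and vertical above 0.6 rad).
It fails at once if the flask is pushed more than 40 mm or tipped over (distance of flask from where it was at the start of the episode above 0.04 m or angle between flask's own z axis and vertical above 0.6 rad).
It fails at once if the dropper is pushed more than 40 mm or tipped over (distance of dropper from where it was at the start of the episode above 0.04 m or angle between dropper's own z axis and vertical above 0.6 rad).
It fails at once if the timer is pushed more than 40 mm or tipped over (distance of timer from where it was at the start of the episode above 0.04 m or angle between timer's own z axis and vertical above 0.6 rad).
It fails at once if the dish is pushed more than 40 mm or tipped over (distance of dish from where it was at the start of the episode above 0.04 m or angle between dish's own z axis and vertical above 0.6 rad).
It also fails if it takes over 72 s, if anything falls off the work surface, if the arm or the gripper's body presses on something with over 40 N, if the wrist force passes 120 N, or if a joint passes its speed limit or range.

### The arm

A 6-joint arm with a two-finger parallel gripper is mounted at the origin on a cart in front of the work surface, level with it; the furniture and walls round the work are solid. World frame = base frame: x ahead of the robot, y to its left, z up, the work surface at z = 0. Lengths are in m, angles in rad, forces in N, time in s.
With the tool pointing down it reaches from about 0.35 to 0.975 m from the base axis. Payload 4.9 kg.
Tool frame: the origin (TCP) lies at the very end of the fingers, on their centre line; the grasp point (between the pads) lies 19 mm behind it; z points along the fingers, y is the line along which they close (so a half turn about z gives the same grasp; the last joint's range is limited). The gripper opens to 85 mm and grips with 20 to 120 N. Pads are 22 mm wide; open, the fingers measure 114 mm over their backs; the gripper's body (76 mm by 85 mm) begins 54 mm behind the grasp point. The pads swing forward as they close: fully open they stand 13 mm farther back than shut.
Start: joints at [1.083, 0.053, 1.613, -0, 1.476, -0.119], TCP at [0.225, 0.583, 0.231] pointing down, gripper open.
Joint ranges: [-3.01, 3.01], [-1.01, 2.22], [0.06, 2.58], [-1.02, 4.17], [0.09, 2.62], [-3.14, 3.14]. Speed limits (rad/s): [2.57, 2.57, 3.14, 3.14, 3.14, 3.14].

### API

Orientations are given as a unit quaternion [w, x, y, z].
In Python, from plant import state, optics, ticket, nets gives the robot as it stands. The module is installed in compiled form; this text tells all that it offers.
- The arm moves only by the shell command python3 -m inch 'ROWS' [OPENING]. ROWS is JSON, a list of rows, each an object of numbers: "dx", "dy", "dz": the shift along the tool's x, y, z as a fraction of full scale; "rx", "ry", "rz": the turn, a rotation vector about the tool's x, y, z as a fraction of full scale. In form: [{"dx": .., "dy": .., "dz": .., "rx": .., "ry": .., "rz": ..}, ...]. A call has 1 to 5 rows; each row is the pose to reach, as a shift and turn from the pose commanded when the call began, along the tool's axes at that moment; what a row does not reach only later rows make up. Full scale, the value 1, is 0.8 m for a shift and 1.5 rad for a turn. A row lasts 1/10 s, in which the tool goes at most 50 mm and 8.59 degrees, less where a joint would pass 70% of its speed; a pose out of reach is approached as far as the arm can. A call with a number of a shift or a turn outside -1 to 1 is refused whole. A call with a gripper value outside its range is refused whole. OPENING is the opening, from -1 (shut) to 1 (fully open), set as the call begins (- or left out, the last holds). The fingers move at their own pace and stop on an object; the grip force is fixed at half the most. Time passes only in rows, so rows that repeat a pose let the fingers close. It gives the time, the measured TCP pose, the force, the opening and the grip force at its end, in the units of the state.
- state(): the state, without advancing time (a new reading comes with each control period).
- optics.grab_frame(name): name is "scene" or "top"; returns the picture (420x560x3 uint8, red, green, blue); there is no depth.
- optics.camera_info(name): a dict with "fx", "fy", "cx", "cy" (pixels), "R" (3x3) and "t" (3): a world point X has camera coordinates R X + t. Camera axes: x right, y down, z forward; pixel columns grow to the right and rows downward; lengths in m; the calibration is good to about 2 mm. A picture is of the moment at which its call begins. camera_info takes no time and is no camera call.
- ticket.job_done(): hands the job in; it is judged then, once.
Trained networks look in the newest picture that a camera, given by its name, has taken for a name from the list of things; names that differ only in an ending like _2 or _b are one class to them, and where a whole thing is asked for, a point or a joint stands for the part that bears it (a point fixed in the world has none). Each returns a list of dicts, best first, with "confidence" (0 to 1); they miss things now and then, are a little off and sometimes report something else, mostly with a low value. They report only what shows in the picture. A call takes as long as a camera call.
- nets.boxes_of(camera, name): "bbox" ([centre column, centre row, width, height] in pixels, round what is visible of it).
- nets.outline_of(camera, name): "pixels" (420x560 bool, what is visible of it) and "bbox" ([centre column, centre row, width, height] in pixels, round what is visible of it).
The state is a dict: "time": time; "joint_pos": joint angles; "joint_vel": joint speeds; "joint_efforts": joint torques, N m; "tool_pos": TCP position; "tool_rot": TCP orientation; "contact_force": force on the tool from outside, world axes, zero at the start; "ft_torque": the same for the moment, N m; "gripper_width": opening from 0.0 (shut) to 1.0 (fully open); "grasp_force": force on a finger pad.
Only numpy, scipy, OpenCV 4.12 (cv2) and the standard library are available. Lean on these libraries where they do the work, as an engineer would, in place of code of your own. Each camera call takes 0.05 s, during which the arm holds its last target. There are 200 camera calls.

## Working session

There is one attempt and no reset: what is moved stays moved. The work goes in short steps, Python scripts to look and compute and a shell command to move; the robot and the scene stay as the last step left them, time stands still between calls to the robot, and variables do not carry over. Pictures are saved under pics/ and viewed, at most 10 in all, crops included, and the job is handed in when it is done.

```bash
mkdir -p pics; python3 - <<'E'
from plant import state, optics, ticket, nets
import cv2,numpy as np
s=state();print({k:np.round(v,3) for k,v in s.items()})
for c in("scene","top"):
    im=optics.grab_frame(c);cv2.imwrite(f"pics/{c}0.png",im[:,:,::-1])
    k=optics.camera_info(c);print(c,{a:np.round(b,4).tolist() for a,b in k.items()})
    for n in("brush_mid","stand","beaker","tile","flask","dropper","timer","dish","weigh_jar"):
        try:
            for d in nets.outline_of(c,n)[:2]:
                ys,xs=np.nonzero(d["pixels"]);print(n,round(d["confidence"],2),np.round(d["bbox"],1),"cen",xs.mean().round(1),ys.mean().round(1))
        except Exception as e: print(n,e)
E
```

```text
{'time': np.float64(0.0), 'joint_pos': array([ 1.083,  0.053,  1.614,  0.   ,  1.476, -0.119]), 'joint_vel': array([-0.   , -0.001,  0.002,  0.001,  0.001,  0.   ]), 'joint_efforts': array([-1.0000e-03, -3.9368e+01, -3.7017e+01, -0.0000e+00,  7.0000e-03,
        0.0000e+00]), 'tool_pos': array([0.225, 0.582, 0.23 ]), 'tool_rot': array([-0.   ,  0.183,  0.983, -0.001]), 'contact_force': array([-0.225,  0.783, -0.168]), 'ft_torque': array([-0.001,  0.017, -0.035]), 'grasp_force': np.float64(0.0), 'gripper_width': np.float64(1.002)}
scene {'fx': 526.6686, 'fy': 526.6686, 'cx': 281.5564, 'cy': 216.9556, 'R': [[0.8229, -0.5677, 0.024], [-0.2185, -0.3552, -0.9089], [0.5245, 0.7427, -0.4163]], 't': [-0.4109, 0.25, 1.0626]}
brush_mid 0.88 [282.1 222.3  49.4  73.3] cen 283.8 224.1
stand 0.64 [282.  255.8  66.   55.3] cen 281.5 261.7
beaker 0.81 [325.8 304.6  37.9  55.6] cen 326.9 302.8
tile 0.64 [231.3 233.4  53.2  26.6] cen 232.9 233.1
flask 0.96 [297.1 219.9  22.2  33.2] cen 295.7 218.9
dropper 0.57 [359.9 248.8  23.6  51.7] cen 359.3 256.2
timer 0.66 [273.7 311.5  32.4  26.3] cen 272.0 308.3
dish 0.76 [214.  256.9  33.4  18.1] cen 212.9 258.0
top {'fx': 404.469, 'fy': 404.469, 'cx': 276.0043, 'cy': 217.2486, 'R': [[0.0054, -1.0, 0.0022], [-0.9769, -0.0057, -0.2136], [0.2136, -0.001, -0.9769]], 't': [0.0345, 0.5535, 0.9705]}
brush_mid 0.92 [280.2 226.6  49.4  19.9] cen 280.4 226.4
stand 0.74 [278.5 238.9  60.8  53.7] cen 278.3 238.9
beaker 0.87 [386.2 252.8  40.8  27.5] cen 383.1 254.7
tile 0.68 [196.7 240.8  45.7  47.4] cen 195.9 239.6
flask 0.92 [234.2 183.9  22.7  22.1] cen 232.1 184.5
dropper 0.65 [325.1 179.8  21.3  27.3] cen 327.0 178.0
timer 0.8 [340.4 287.6  29.1  22.1] cen 339.0 285.3
dish 0.72 [233.6 285.8  28.9  28.4] cen 234.4 285.2
```

```bash
python3 - <<'E'
import cv2
a=cv2.imread("pics/scene0.png")[140:360,160:440];cv2.imwrite("pics/sc.png",cv2.resize(a,None,fx=2.7,fy=2.7,interpolation=cv2.INTER_CUBIC))
a=cv2.imread("pics/top0.png")[120:330,140:440];cv2.imwrite("pics/tc.png",cv2.resize(a,None,fx=2.6,fy=2.6,interpolation=cv2.INTER_CUBIC))
E
```

```text
(no output)
```

View pics/sc.png

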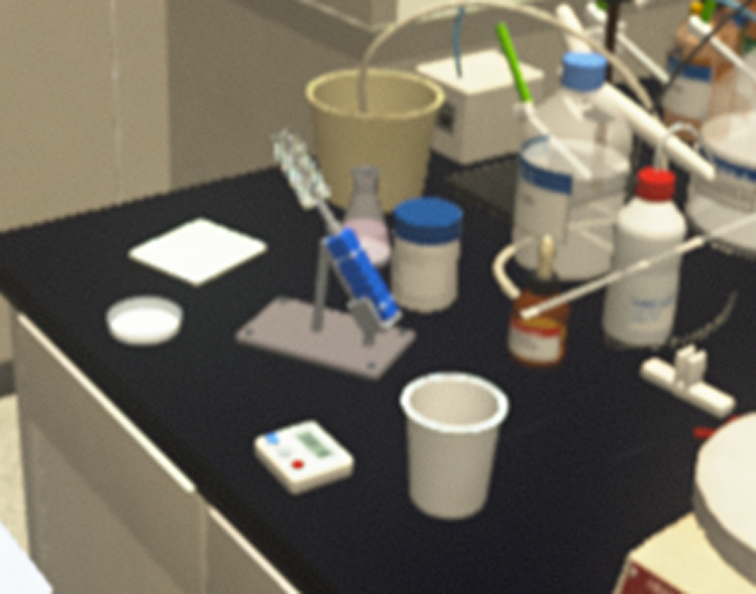

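View pics/tc.png

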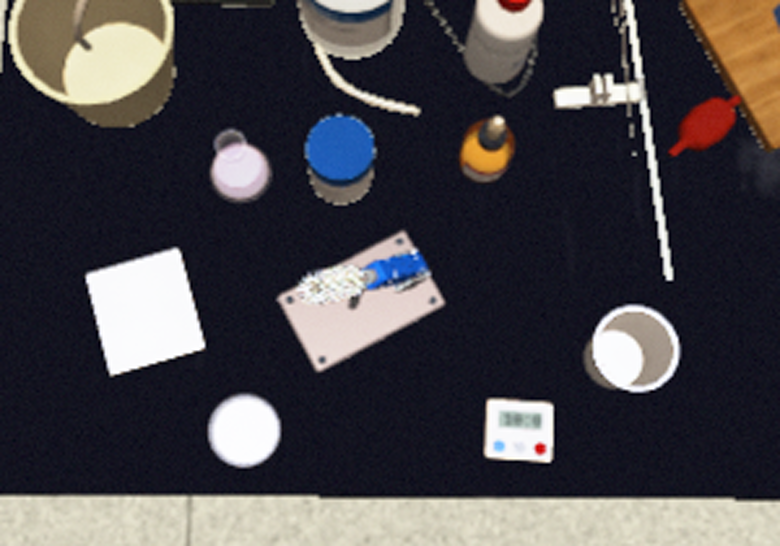

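View pics/top0.png

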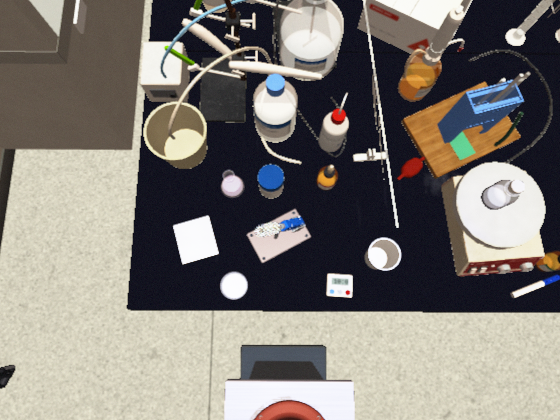

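The tile (top, about 196,240), the stand with the brush (278,235), tip to the left, the beaker (384,254) and the near end of the screen (398,227) are all visible. I'll fit the models to the silhouettes to get poses.

```bash
cat >vis.py <<'E'
import numpy as np,cv2
from plant import optics,nets
from scipy.optimize import minimize
K={c:optics.camera_info(c) for c in("scene","top")}
def proj(c,P):
    k=K[c];X=np.atleast_2d(P)@np.array(k["R"]).T+np.array(k["t"]);return np.c_[k["fx"]*X[:,0]/X[:,2]+k["cx"],k["fy"]*X[:,1]/X[:,2]+k["cy"]]
def back(c,uv,z):
    k=K[c];R=np.array(k["R"]);o=-R.T@np.array(k["t"]);d=R.T@np.array([(uv[0]-k["cx"])/k["fx"],(uv[1]-k["cy"])/k["fy"],1]);return o+d*(z-o[2])/d[2]
th=np.linspace(0,2*np.pi,24,endpoint=False)
def ring(r,z):return np.c_[r*np.cos(th),r*np.sin(th),0*th+z]
def box(a,b,c,z0=0):return np.array([[x,y,z] for x in(-a/2,a/2) for y in(-b/2,b/2) for z in(z0,z0+c)])
def rotz(y):c,s=np.cos(y),np.sin(y);return np.array([[c,-s,0],[s,c,0],[0,0,1]])
def brushR(yaw,el):
    c,s=np.cos(el),np.sin(el);return rotz(yaw)@np.array([[c,0,-s],[0,1,0],[s,0,c]])
cyl=lambda r,x:ring(r,x)[:,[2,0,1]]
BR=[box(.092,.022,.024,-.012)+[-.05-.004,0,0]+[.004,0,0],np.r_[cyl(.004,-.01),cyl(.004,.03)],np.r_[cyl(.014,.026),cyl(.014,.085),cyl(.007,.1)]]
def rend(c,parts):
    m=np.zeros((1680,2240),np.uint8)
    for P in parts:cv2.fillConvexPoly(m,cv2.convexHull(((proj(c,P)+.5)*4).astype(np.int32)),255)
    return cv2.resize(m,(560,420),interpolation=cv2.INTER_AREA)/255.
def fit(masks,model,x0,step):
    def f(p):return sum(1-np.minimum(r,m).sum()/np.maximum(r,m).sum() for c,m in masks.items() for r in[rend(c,model(p))])
    sim=np.array([x0]+[np.array(x0)+np.eye(len(x0))[i]*step[i] for i in range(len(x0))])
    r=minimize(f,x0,method="Nelder-Mead",options=dict(initial_simplex=sim,maxiter=250,xatol=1e-4,fatol=1e-4));return r.x,r.fun/len(masks)
def masks(n,cams=("scene","top")):
    o={}
    for c in cams:
        d=nets.outline_of(c,n)
        if d:o[c]=d[0]["pixels"].astype(float)
    return o
E
cat >m.py <<'E'
from vis import *
for c in K:optics.grab_frame(c)
M={"beaker":([ring(.029,0),ring(.04,.09)],),"flask":([ring(.0325,0),ring(.0325,.02),ring(.012,.1)],),"dropper":([ring(.0265,0),ring(.0265,.07),ring(.008,.124)],),"dish":([ring(.036,0),ring(.036,.014)],),"timer":([box(.058,.066,.02)],),"tile":([box(.109,.099,.01)],)}
for n,(P,) in M.items():
    m=masks(n);mt=m["top"];ys,xs=np.nonzero(mt);g=back("top",(xs.mean(),ys.mean()),.03)[:2]
    P=np.vstack(P)
    if n in("tile","timer"):
        r=min((fit(m,lambda p:[P@rotz(p[2]).T+[p[0],p[1],0]],[*g,y0],[.01,.01,.15]) for y0 in(.0,.3,-.3)),key=lambda r:r[1])
    else:r=fit(m,lambda p:[P+[p[0],p[1],0]],g,[.01,.01])
    print(n,r[0].round(4),"1-IoU",round(r[1],3))
m=masks("brush_mid");g=back("top",(280,226),.13)
r=fit(m,lambda p:[P@brushR(p[3],.96).T+p[:3] for P in BR],[g[0],g[1],.13,1.75],[.01,.01,.01,.1]);print("brush",r[0].round(4),r[1])
ff=lambda u,v:(140+u/2.6,120+v/2.6)
print("screen",back("top",ff(669,279),.157).round(3),back("top",ff(625,2),.157).round(3))
cs=np.array([back("top",ff(*q),.01) for q in((405,232),(444,303),(319,371),(278,298))]);print("stand",cs.mean(0).round(4),cs.round(3).tolist())
print("tip uv scene back",proj("scene",r[0][:3]+brushR(r[0][3],.96)[:,0]*.1),proj("top",r[0][:3]+brushR(r[0][3],.96)[:,0]*.1), proj("scene",r[0][:3]-brushR(r[0][3],.96)[:,0]*.096))
E
python3 m.py
```

```text
beaker [ 0.4585 -0.2253] 1-IoU 0.06
flask [0.6528 0.1565] 1-IoU 0.265
dropper [ 0.6675 -0.098 ] 1-IoU 0.177
dish [0.3842 0.1464] 1-IoU 0.113
timer [ 0.3849 -0.1267 -0.065 ] 1-IoU 0.129
tile [0.5036 0.2504 0.3078] 1-IoU 0.079
brush [0.5181 0.0245 0.1232 2.0864] 0.15232470497173595
screen [ 0.51  -0.24   0.157] [ 0.773 -0.215  0.157]
stand [0.5146 0.029  0.01  ] [[0.587, -0.015, 0.01], [0.513, -0.055, 0.01], [0.443, 0.072, 0.01], [0.517, 0.114, 0.01]]
tip uv scene back [[263.09584979 188.41761399]] [[258.97362429 231.4996956 ]] [[302.44908015 256.55062429]]
```

```bash
python3 -m inch '[{"dx":0,"dz":-0.1,"rx":0.2},{"dx":0,"dz":-0.1,"rx":0.2},{"dx":0,"dz":-0.1,"rx":0.2}]'; python3 -c "
from plant import state
s=state();print(s['joint_pos'].tolist(),s['tool_pos'],s['tool_rot'])"
```

```text
[1.0830386649969126, 0.05271584253554501, 1.6129134995355994, -2.5163284295554308e-05, 1.4760252092699706, -0.11901699343611442] [0.2252764  0.5829536  0.23128567] [ 2.70700537e-06  1.83326405e-01  9.83052098e-01 -3.32773844e-05]validation failed for argument at $[0]...
```

```bash
cat >st.py <<'E'
from plant import state
import json
s=state();r=dict(q=s['joint_pos'].tolist(),p=s['tool_pos'].tolist(),o=s['tool_rot'].tolist());open('log.jsonl','a').write(json.dumps(r)+"\n");print([round(v,3) for v in r['q']],[round(v,4) for v in r['p']],[round(v,4) for v in r['o']],"t",round(float(s['time']),2),'F',s['contact_force'].round(1),'gw',round(float(s['gripper_width']),3),'gf',round(float(s['grasp_force']),1))
E
python3 st.py
python3 -m inch '[{"dx":0.05,"dy":0,"dz":-0.15,"rx":0.2,"ry":0,"rz":0},{"dx":0.05,"dy":0,"dz":-0.15,"rx":0.2,"ry":0,"rz":0},{"dx":0.05,"dy":0,"dz":-0.15,"rx":0.2,"ry":0,"rz":0}]'; python3 st.py
python3 -m inch '[{"dx":0,"dy":0.1,"dz":0,"rx":0,"ry":0.2,"rz":0.2},{"dx":0,"dy":0.1,"dz":0,"rx":0,"ry":0.2,"rz":0.2},{"dx":0,"dy":0.1,"dz":0,"rx":0,"ry":0.2,"rz":0.2}]'; python3 st.py
python3 -m inch '[{"dx":0,"dy":0.1,"dz":0,"rx":0,"ry":0.2,"rz":0},{"dx":0,"dy":0.1,"dz":0,"rx":0,"ry":0.2,"rz":0},{"dx":0,"dy":0.1,"dz":0,"rx":0,"ry":0.2,"rz":0.2}]'; python3 st.py
```

```text
[1.083, 0.053, 1.613, -0.0, 1.476, -0.119] [0.2253, 0.583, 0.2313] [0.0, 0.1833, 0.9831, -0.0] t 1.8 F [-0.  -0.7 -0.9] gw 0.999 gf 0.0
time: 2.1
tool_pos: [0.1879, 0.599, 0.3517]
tool_rot: [-0.028, 0.181, 0.972, -0.149]
contact_force: [0.4, 0.2, 0.0]
gripper_width: 0.999
grasp_force: 0.0
[1.155, 0.215, 1.259, -0.015, 1.971, -0.051] [0.1879, 0.599, 0.3517] [-0.0278, 0.1811, 0.9718, -0.1487] t 2.1 F [0.4 0.2 0. ] gw 0.999 gf 0.0
time: 2.4
tool_pos: [0.2167, 0.6705, 0.3229]
tool_rot: [-0.151, 0.346, 0.918, -0.123]
contact_force: [0.8, -0.1, -1.6]
gripper_width: 1.002
grasp_force: 0.0
[1.05, 0.37, 1.133, 0.275, 1.925, 0.26] [0.2167, 0.6705, 0.3229] [-0.1514, 0.3463, 0.9177, -0.1227] t 2.4 F [ 0.8 -0.1 -1.6] gw 1.002 gf 0.0
time: 2.7
tool_pos: [0.2681, 0.726, 0.2935]
tool_rot: [-0.277, 0.432, 0.855, -0.083]
contact_force: [-0.0, -0.8, -0.6]
gripper_width: 0.999
grasp_force: 0.0
[0.938, 0.491, 1.067, 0.54, 1.828, 0.377] [0.2681, 0.726, 0.2935] [-0.277, 0.4315, 0.8545, -0.0826] t 2.7 F [-0.  -0.8 -0.6] gw 0.999 gf 0.0
```

```bash
cat >kin.py <<'E'
import numpy as np,json
from scipy.spatial.transform import Rotation as R
from scipy.optimize import least_squares
LO=np.array([-3.01,-1.01,.06,-1.02,.09,-3.14]);HI=np.array([3.01,2.22,2.58,4.17,2.62,3.14])
try:PAR=np.load('par.npy')
except Exception:PAR=None
def fk(q,p=None):
    p=PAR if p is None else p
    z=lambda a:R.from_euler('z',a);y=lambda a:R.from_euler('y',a)
    A=z(q[0]);B=A*y(q[1]);C=A*y(q[1]+q[2]);T=C*z(q[3])*y(q[4])*z(q[5])*z(p[6])
    w=np.array([0,0,p[0]])+A.apply([0,p[2],0])+B.apply([0,0,p[1]])+C.apply([p[5],0,p[3]]); return w+T.apply([0,0,p[4]]),T,w
def ik(pos,Rt,q0,n=30,seed=0):
    rng=np.random.default_rng(seed);out=[]
    def f(q):
        p,T,_=fk(q);return np.r_[(p-pos)*5,(Rt.inv()*T).as_rotvec()]
    for i in range(n):
        s=q0 if i==0 else rng.uniform(LO,HI);r=least_squares(f,np.clip(s,LO+1e-3,HI-1e-3),bounds=(LO,HI))
        if r.cost<1e-6 and not any(np.allclose(r.x,o,atol=.02) for o in out):out.append(r.x)
    return sorted(out,key=lambda q:np.abs(q-q0).max())
if __name__=="__main__":
    D=[json.loads(l) for l in open('log.jsonl')]
    def g(p):
        e=[]
        for d in D:
            a,T,_=fk(d['q'],p);o=R.from_quat(np.roll(d['o'],-1));e+=[*(a-d['p']),*(o.inv()*T).as_rotvec()]
        return e
    for s in(1.571,-1.571):
        r=least_squares(g,[.15,.6,.03,.56,.3,0,s]);print(r.x.round(4),r.cost, np.abs(r.fun).max())
        if r.cost<1e-3:np.save('par.npy',r.x)
E
python3 kin.py
```

```text
[0.238  0.4264 0.0742 0.6099 0.2795 0.0957 1.5708] 3.6913637016051138e-19 6.739111491071981e-10
[ 0.238   0.4264  0.0742  0.6099  0.2795  0.0957 -4.7124] 1.0578992700183297e-30 7.494005416219805e-16
```

```bash
cat >plan.py <<'E'
from kin import *
from vis import brushR
def tool(xb,zt,s):  # brush x dir, tool z dir, sign
    xt=-s*np.array(xb);zt=np.array(zt);return R.from_matrix(np.c_[xt,np.cross(zt,xt),zt])
def hv(psi,el):return np.array([np.cos(psi)*np.cos(el),np.sin(psi)*np.cos(el),np.sin(el)])
GO=.042; DEP=.012
def grasp(mid,yaw,s,off=0,dy=0):
    B=brushR(yaw,.96);p=np.array(mid)-B[:,0]*GO-B[:,2]*(DEP-off)+B[:,1]*dy;return p,tool(B[:,0],-B[:,2],s)
def beak(bk,psi,lean,s,ztip,back=None):
    # tool heading psi, pointing lean below level; tip shifted back along -psi
    b=bool(0);zt=hv(psi,-lean);xb=hv(psi,-lean-np.pi/2)
    off=.035*np.tan(lean) if back is None else back
    tip=np.array([bk[0]-off*np.cos(psi),bk[1]-off*np.sin(psi),.003+ztip]);return tip-xb*(.1+GO)+zt*DEP,tool(xb,zt,s)
def place(t,psi,s,h=.012,zoff=0):
    xb=hv(psi,0);p=np.array([t[0],t[1],.01+h+zoff])-xb*GO+np.array([0,0,-DEP]);return p,tool(xb,[0,0,-1],s)
def rows(p0,o0,p1,R1):
    R0=R.from_quat(np.roll(o0,-1));d=R0.inv().apply(np.array(p1)-p0)/.8;r=(R0.inv()*R1).as_rotvec()/1.5
    print("d",d.round(4),"r",r.round(4))
E
python3 - <<'E'
from plan import *
from vis import *
import cv2
# blue handle centroids
for c in K:
    im=cv2.imread(f"pics/{c}0.png").astype(int);b=(im[...,0]>im[...,2]+60)&(im[...,0]>90)
    w=np.zeros(b.shape,bool)
    if c=="top":w[210:245,270:315]=1
    else:w[215:265,272:314]=1
    ys,xs=np.nonzero(b&w);print(c,len(xs),xs.mean(),ys.mean(),"pred",proj(c,np.array([.5181,.0245,.1232])-brushR(2.0864,.96)[:,0]*.05), xs.min(),xs.max(),ys.min(),ys.max())
mid=[.5181,.0245,.1232];yaw=2.075;bk=[.4585,-.2253];q0=np.array([.9,.3,1.4,.3,1.6,.2])
for s in(1,-1):
    print("s",s)
    for q in ik(*grasp(mid,yaw,s),q0,25)[:6]:print(" grasp",q.round(2),fk(q)[2].round(2))
    for psi in np.radians([-90,-60,-30,0,30,60,90]):
        for q in ik(*beak(bk,psi,.2,s,.012),q0,16)[:4]:print(" beak",round(np.degrees(psi)),q.round(2),fk(q)[2].round(2))
E
```

```text
scene 391 295.8849104859335 237.2378516624041 pred [[293.3590338  240.77607061]] 281 313 215 257
top 188 292.1968085106383 222.77659574468086 pred [[291.31516177 223.70239845]] 280 304 217 230
s 1
 grasp [-0.4   0.42  1.66  0.55  1.85  2.16] [ 0.64 -0.19  0.24]
 beak 0 [-1.04 -0.32  2.52  1.72  1.03 -0.62] [ 0.22 -0.23  0.21]
 beak 30 [-1.12  0.01  2.24  1.37  1.5  -0.68] [ 0.25 -0.35  0.21]
 beak 60 [-1.04  0.27  1.94  1.08  1.85 -0.76] [ 0.34 -0.43  0.21]
 beak 90 [-0.91  0.46  1.68  0.8   2.14 -0.91] [ 0.46 -0.47  0.21]
s -1
 grasp [-0.4   0.42  1.66  0.55  1.85 -0.98] [ 0.64 -0.19  0.24]
 beak 0 [-1.04 -0.32  2.52  1.72  1.03  2.53] [ 0.22 -0.23  0.21]
 beak 30 [-1.12  0.01  2.24  1.37  1.5   2.46] [ 0.25 -0.35  0.21]
 beak 60 [-1.04  0.27  1.94  1.08  1.85  2.38] [ 0.34 -0.43  0.21]
 beak 90 [-0.91  0.46  1.68  0.8   2.14  2.23] [ 0.46 -0.47  0.21]
```

```bash
cat >>plan.py <<'E'
def pl(p1,R1,n=None,p0=None,o0=None):
    """segments from current pose to target; checks IK continuity"""
    from plant import state
    s=state();q=s['joint_pos'];p0=s['tool_pos'] if p0 is None else p0;R0=R.from_quat(np.roll(s['tool_rot'],-1)) if o0 is None else o0
    rv=(R0.inv()*R1).as_rotvec();n=n or int(np.ceil(max(np.linalg.norm(rv)/.72,np.linalg.norm(p1-p0)/.24,1)))
    for i in range(n):
        Ra=R0*R.from_rotvec(rv*i/n);d=Ra.inv().apply((np.array(p1)-p0)/n)/.8
        a=dict(zip(["dx","dy","dz","rx","ry","rz"],np.r_[d,rv/n/1.5].round(3).tolist()));print(a)
        for f in(.5,1):
            u=(i+f)/n;k=ik(p0+(np.array(p1)-p0)*u,R0*R.from_rotvec(rv*u),q,1)
            if k:q=k[0];print("   q",q.round(2),"wrist",fk(q)[2].round(2))
            else:print("   NO IK",u)
    return p1,R1
E
python3 - <<'E'
from plan import *
from vis import *
import cv2
ms={}
for c in K:
    im=cv2.imread(f"pics/{c}0.png").astype(int);b=(im[...,0]>im[...,2]+50)&(im[...,0]>80);w=np.zeros(b.shape,bool)
    if c=="top":w[212:236,270:315]=1
    else:w[222:265,275:310]=1;w[:232,302:]=0
    b&=w;ms[c]=b.astype(float);ys,xs=np.nonzero(b);print(c,b.sum(),xs.min(),xs.max(),ys.min(),ys.max())
r=fit(ms,lambda p:[BR[0]@brushR(p[3],.96).T+p[:3]],[.5181,.0245,.1232,2.08],[.008,.008,.008,.08]);print(r)
mid=r[0][:3]
E
python3 -c "
from plan import *
pl(*grasp([.5181,.0245,.1232],2.075,1,off=.15))"
```

```text
scene 366 281 307 224 257
top 197 280 304 217 231
(array([0.51873864, 0.02364068, 0.12084895, 2.11138089]), np.float64(0.27942063777284515))
{'dx': -0.211, 'dy': -0.059, 'dz': -0.037, 'rx': 0.109, 'ry': 0.089, 'rz': 0.383}
   q [0.81 0.41 1.23 0.59 1.87 0.54] wrist [0.48 0.61 0.5 ]
   q [0.68 0.34 1.36 0.64 1.92 0.7 ] wrist [0.53 0.52 0.46]
{'dx': -0.205, 'dy': 0.055, 'dz': -0.065, 'rx': 0.109, 'ry': 0.089, 'rz': 0.383}
   q [0.53 0.29 1.48 0.66 1.97 0.86] wrist [0.57 0.42 0.43]
   q [0.37 0.26 1.56 0.67 2.02 1.02] wrist [0.61 0.31 0.4 ]
{'dx': -0.135, 'dy': 0.142, 'dz': -0.105, 'rx': 0.109, 'ry': 0.089, 'rz': 0.383}
   q [0.2  0.26 1.61 0.66 2.06 1.19] wrist [0.64 0.2  0.38]
   q [0.03 0.27 1.63 0.64 2.09 1.36] wrist [0.66 0.09 0.36]
{'dx': -0.026, 'dy': 0.169, 'dz': -0.142, 'rx': 0.109, 'ry': 0.089, 'rz': 0.383}
   q [-0.13  0.31  1.62  0.61  2.1   1.54] wrist [ 0.67 -0.01  0.34]
   q [-0.27  0.36  1.57  0.58  2.1   1.74] wrist [ 0.68 -0.11  0.33]
{'dx': 0.082, 'dy': 0.126, 'dz': -0.163, 'rx': 0.109, 'ry': 0.089, 'rz': 0.383}
   q [-0.4   0.42  1.5   0.55  2.09  1.96] wrist [ 0.69 -0.21  0.33]
   q [-0.5   0.5   1.4   0.52  2.06  2.19] wrist [ 0.69 -0.3   0.33]
```

```bash
python3 -c "
from plan import *
p,T=grasp([.5184,.024,.122],2.085,1,off=.12);print(p)
pl(p+[0,0,.14],T)"
```

```text
[ 0.57376196 -0.07400473  0.14953411]
{'dx': -0.193, 'dy': -0.07, 'dz': -0.06, 'rx': 0.108, 'ry': 0.087, 'rz': 0.382}
   q [0.82 0.4  1.21 0.6  1.89 0.56] wrist [0.47 0.61 0.51]
   q [0.68 0.33 1.34 0.65 1.95 0.73] wrist [0.52 0.52 0.49]
{'dx': -0.194, 'dy': 0.033, 'dz': -0.083, 'rx': 0.108, 'ry': 0.087, 'rz': 0.382}
   q [0.54 0.27 1.44 0.68 2.01 0.91] wrist [0.57 0.42 0.47]
   q [0.38 0.22 1.52 0.7  2.07 1.09] wrist [0.6  0.32 0.45]
{'dx': -0.137, 'dy': 0.114, 'dz': -0.118, 'rx': 0.108, 'ry': 0.087, 'rz': 0.382}
   q [0.22 0.2  1.58 0.7  2.13 1.27] wrist [0.63 0.22 0.44]
   q [0.05 0.19 1.6  0.69 2.17 1.46] wrist [0.65 0.11 0.43]
{'dx': -0.042, 'dy': 0.145, 'dz': -0.152, 'rx': 0.108, 'ry': 0.087, 'rz': 0.382}
   q [-0.1   0.21  1.59  0.67  2.2   1.65] wrist [0.67 0.01 0.43]
   q [-0.25  0.24  1.54  0.65  2.21  1.86] wrist [ 0.67 -0.09  0.43]
{'dx': 0.056, 'dy': 0.114, 'dz': -0.173, 'rx': 0.108, 'ry': 0.087, 'rz': 0.382}
   q [-0.37  0.29  1.47  0.62  2.21  2.08] wrist [ 0.68 -0.19  0.44]
   q [-0.48  0.35  1.37  0.59  2.2   2.3 ] wrist [ 0.69 -0.27  0.45]
```

```bash

python3 -m inch '[{"dx":-0.193,"dy":-0.07,"dz":-0.06,"rx":0.108,"ry":0.087,"rz":0.382},{"dx":-0.193,"dy":-0.07,"dz":-0.06,"rx":0.108,"ry":0.087,"rz":0.382},{"dx":-0.193,"dy":-0.07,"dz":-0.06,"rx":0.108,"ry":0.087,"rz":0.382},{"dx":-0.193,"dy":-0.07,"dz":-0.06,"rx":0.108,"ry":0.087,"rz":0.382},{"dx":-0.193,"dy":-0.07,"dz":-0.06,"rx":0.108,"ry":0.087,"rz":0.382}]' 0.3 | head -3
python3 -m inch '[{"dx":-0.194,"dy":0.033,"dz":-0.083,"rx":0.108,"ry":0.087,"rz":0.382},{"dx":-0.194,"dy":0.033,"dz":-0.083,"rx":0.108,"ry":0.087,"rz":0.382},{"dx":-0.194,"dy":0.033,"dz":-0.083,"rx":0.108,"ry":0.087,"rz":0.382},{"dx":-0.194,"dy":0.033,"dz":-0.083,"rx":0.108,"ry":0.087,"rz":0.382},{"dx":-0.194,"dy":0.033,"dz":-0.083,"rx":0.108,"ry":0.087,"rz":0.382}]' | head -3
python3 -m inch '[{"dx":-0.137,"dy":0.114,"dz":-0.118,"rx":0.108,"ry":0.087,"rz":0.382},{"dx":-0.137,"dy":0.114,"dz":-0.118,"rx":0.108,"ry":0.087,"rz":0.382},{"dx":-0.137,"dy":0.114,"dz":-0.118,"rx":0.108,"ry":0.087,"rz":0.382},{"dx":-0.137,"dy":0.114,"dz":-0.118,"rx":0.108,"ry":0.087,"rz":0.382},{"dx":-0.137,"dy":0.114,"dz":-0.118,"rx":0.108,"ry":0.087,"rz":0.382}]' | head -3
python3 st.py;  python3 -c "
from plan import *
p,T=grasp([.5184,.024,.122],2.085,1,off=.12)
pl(p+[0,0,.14],T)"
```

```text
time: 3.2
tool_pos: [0.3278, 0.5653, 0.2985]
tool_rot: [-0.33, 0.634, 0.672, -0.195]
time: 3.7
tool_pos: [0.3895, 0.4073, 0.2969]
tool_rot: [-0.354, 0.78, 0.426, -0.291]
time: 4.2
tool_pos: [0.4521, 0.2489, 0.2957]
tool_rot: [-0.345, 0.854, 0.142, -0.361]
[0.059, 0.191, 1.59, 0.696, 2.172, 1.453] [0.4521, 0.2489, 0.2957] [-0.3454, 0.8545, 0.142, -0.3611] t 4.2 F [-0.1  0.7 -0.7] gw 0.647 gf 0.0
{'dx': -0.044, 'dy': 0.148, 'dz': -0.151, 'rx': 0.108, 'ry': 0.088, 'rz': 0.387}
   q [-0.1   0.21  1.58  0.68  2.2   1.65] wrist [0.67 0.01 0.43]
   q [-0.25  0.24  1.54  0.65  2.22  1.86] wrist [ 0.68 -0.09  0.43]
{'dx': 0.057, 'dy': 0.117, 'dz': -0.172, 'rx': 0.108, 'ry': 0.088, 'rz': 0.387}
   q [-0.37  0.29  1.47  0.62  2.21  2.07] wrist [ 0.68 -0.19  0.44]
   q [-0.48  0.35  1.37  0.59  2.2   2.3 ] wrist [ 0.69 -0.27  0.45]
```

```bash

python3 -m inch '[{"dx":-0.044,"dy":0.148,"dz":-0.151,"rx":0.108,"ry":0.088,"rz":0.387},{"dx":-0.044,"dy":0.148,"dz":-0.151,"rx":0.108,"ry":0.088,"rz":0.387},{"dx":-0.044,"dy":0.148,"dz":-0.151,"rx":0.108,"ry":0.088,"rz":0.387},{"dx":-0.044,"dy":0.148,"dz":-0.151,"rx":0.108,"ry":0.088,"rz":0.387},{"dx":-0.044,"dy":0.148,"dz":-0.151,"rx":0.108,"ry":0.088,"rz":0.387}]' | head -3
python3 -m inch '[{"dx":0.057,"dy":0.117,"dz":-0.172,"rx":0.108,"ry":0.088,"rz":0.387},{"dx":0.057,"dy":0.117,"dz":-0.172,"rx":0.108,"ry":0.088,"rz":0.387},{"dx":0.057,"dy":0.117,"dz":-0.172,"rx":0.108,"ry":0.088,"rz":0.387},{"dx":0.057,"dy":0.117,"dz":-0.172,"rx":0.108,"ry":0.088,"rz":0.387},{"dx":0.057,"dy":0.117,"dz":-0.172,"rx":0.108,"ry":0.088,"rz":0.387}]' | head -3
python3 -m inch '[{"dx":0,"dy":0,"dz":0,"rx":0,"ry":0,"rz":0},{"dx":0,"dy":0,"dz":0,"rx":0,"ry":0,"rz":0}]' | head -3
python3 st.py;  python3 -c "
from plan import *
p,T=grasp([.5184,.024,.122],2.085,1,off=.08)
pl(p,T)"
```

```text
time: 4.7
tool_pos: [0.5137, 0.0878, 0.2929]
tool_rot: [-0.303, 0.851, -0.159, -0.398]
time: 5.2
tool_pos: [0.5748, -0.073, 0.29]
tool_rot: [-0.232, 0.768, -0.445, -0.398]
time: 5.4
tool_pos: [0.5735, -0.0702, 0.2894]
tool_rot: [-0.232, 0.768, -0.443, -0.399]
[-0.473, 0.351, 1.375, 0.585, 2.202, 2.298] [0.5735, -0.0702, 0.2894] [-0.2316, 0.7683, -0.4434, -0.3993] t 5.4 F [ 0.2 -0.1  0.3] gw 0.651 gf 0.0
{'dx': 0.146, 'dy': 0.002, 'dz': 0.147, 'rx': 0.004, 'ry': -0.0, 'rz': 0.004}
   q [-0.46  0.39  1.46  0.55  2.09  2.23] wrist [ 0.68 -0.26  0.37]
   q [-0.45  0.46  1.52  0.53  1.97  2.17] wrist [ 0.67 -0.24  0.29]
```

```bash

python3 -m inch '[{"dx":0.146,"dy":0.002,"dz":0.147,"rx":0.004,"ry":0,"rz":0.004},{"dx":0.146,"dy":0.002,"dz":0.147,"rx":0.004,"ry":0,"rz":0.004},{"dx":0.146,"dy":0.002,"dz":0.147,"rx":0.004,"ry":0,"rz":0.004},{"dx":0.146,"dy":0.002,"dz":0.147,"rx":0.004,"ry":0,"rz":0.004},{"dx":0.146,"dy":0.002,"dz":0.147,"rx":0.004,"ry":0,"rz":0.004}]' | head -3
python3 st.py; python3 - <<'E'
from plan import *
from vis import *
pl(*grasp([.5184,.024,.122],2.085,1))
a=optics.grab_frame("scene");b=optics.grab_frame("top")
p,T,_=fk(json.loads(open('log.jsonl').readlines()[-1])['q'])
print(proj("scene",p),proj("top",p))
a=cv2.resize(a[170:290,230:360],None,fx=4,fy=4,interpolation=cv2.INTER_CUBIC)[:480,:400];b=cv2.resize(b[170:290,230:330],None,fx=4,fy=4,interpolation=cv2.INTER_CUBIC)
cv2.imwrite("pics/pre.png",np.hstack([a,b])[:,:,::-1])
E
```

```text
time: 5.9
tool_pos: [0.5558, -0.0458, 0.1242]
tool_rot: [-0.232, 0.764, -0.448, -0.402]
[-0.456, 0.464, 1.526, 0.527, 1.969, 2.169] [0.5558, -0.0458, 0.1242] [-0.2324, 0.7641, -0.4482, -0.4015] t 5.9 F [ 0.3 -0.5  0.3] gw 0.653 gf 0.0
{'dx': -0.002, 'dy': -0.002, 'dz': 0.098, 'rx': 0.001, 'ry': 0.003, 'rz': -0.003}
   q [-0.43  0.44  1.59  0.54  1.91  2.16] wrist [ 0.65 -0.22  0.26]
   q [-0.4   0.43  1.66  0.55  1.85  2.16] wrist [ 0.64 -0.19  0.24]
[[312.89101399 230.2169832 ]] [[310.93568354 210.67896949]]
```

View pics/pre.png

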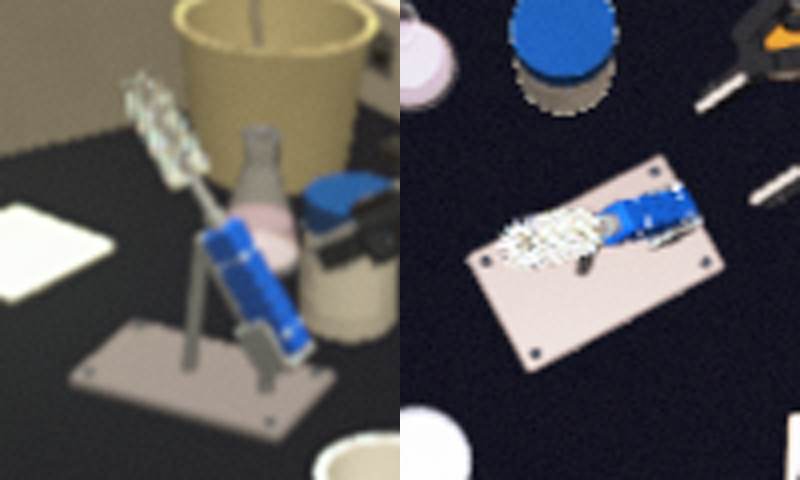

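Fingers straddle the handle line (finger ends at about (311,208) in top, predicted (311,211)). Going in and closing.

```bash

python3 -m inch '[{"dx":-0.002,"dy":-0.002,"dz":0.05,"rx":0,"ry":0.003,"rz":-0.003},{"dx":-0.002,"dy":-0.002,"dz":0.09,"rx":0,"ry":0.003,"rz":-0.003},{"dx":-0.002,"dy":-0.002,"dz":0.098,"rx":0,"ry":0.003,"rz":-0.003},{"dx":-0.002,"dy":-0.002,"dz":0.098,"rx":0,"ry":0.003,"rz":-0.003}]'
python3 st.py
python3 -m inch '[{"dx":0,"dy":0,"dz":0,"rx":0,"ry":0,"rz":0},{"dx":0,"dy":0,"dz":0,"rx":0,"ry":0,"rz":0},{"dx":0,"dy":0,"dz":0,"rx":0,"ry":0,"rz":0},{"dx":0,"dy":0,"dz":0,"rx":0,"ry":0,"rz":0},{"dx":0,"dy":0,"dz":0,"rx":0,"ry":0,"rz":0}]' -1
python3 -m inch '[{"dx":0,"dy":0,"dz":0,"rx":0,"ry":0,"rz":0},{"dx":0,"dy":0,"dz":0,"rx":0,"ry":0,"rz":0},{"dx":0,"dy":0,"dz":0,"rx":0,"ry":0,"rz":0},{"dx":0,"dy":0,"dz":0,"rx":0,"ry":0,"rz":0},{"dx":0,"dy":0,"dz":0,"rx":0,"ry":0,"rz":0}]' 
python3 st.py
```

```text
time: 6.4
tool_pos: [0.5281, 0.0094, 0.0844]
tool_rot: [-0.233, 0.768, -0.448, -0.395]
contact_force: [0.5, -0.6, 0.3]
gripper_width: 0.649
grasp_force: 0.0
[-0.4, 0.426, 1.652, 0.548, 1.855, 2.159] [0.5281, 0.0094, 0.0844] [-0.2329, 0.7677, -0.4476, -0.395] t 6.4 F [ 0.5 -0.6  0.3] gw 0.649 gf 0.0
time: 6.9
tool_pos: [0.5282, 0.0076, 0.0843]
tool_rot: [-0.233, 0.767, -0.448, -0.395]
contact_force: [-0.9, -5.2, 4.4]
gripper_width: 0.244
grasp_force: 60.2
time: 7.4
tool_pos: [0.5283, 0.0076, 0.0843]
tool_rot: [-0.233, 0.767, -0.448, -0.395]
contact_force: [-0.7, -5.7, 6.0]
gripper_width: 0.237
grasp_force: 60.2
[-0.402, 0.427, 1.651, 0.547, 1.856, 2.159] [0.5283, 0.0076, 0.0843] [-0.2326, 0.7672, -0.4484, -0.3951] t 7.4 F [-0.7 -5.7  6. ] gw 0.237 gf 60.2
```

```bash

python3 -m inch '[{"dx":0,"dy":0,"dz":-0.03,"rx":0,"ry":0,"rz":0},{"dx":0,"dy":0,"dz":-0.07,"rx":0,"ry":0,"rz":0},{"dx":0,"dy":0,"dz":-0.07,"rx":0,"ry":0,"rz":0}]'
python3 st.py; python3 - <<'E'
from plan import *
from plant import state
s=state();p0=s['tool_pos'];R0=R.from_quat(np.roll(s['tool_rot'],-1))
A,_=pl(p0+[0,0,.2],R0)
print("B");bk=[.4585,-.2253]
for psi in(0,.25,.5):
    print(psi);pB,RB=beak(bk,psi,.15,1,.25)
    pl(pB,RB,p0=A,o0=R0)
E
```

```text
time: 7.7
tool_pos: [0.5529, -0.0337, 0.1177]
tool_rot: [-0.234, 0.768, -0.449, -0.392]
contact_force: [1.3, 0.1, -1.2]
gripper_width: 0.238
grasp_force: 59.4
[-0.443, 0.447, 1.555, 0.532, 1.934, 2.166] [0.5529, -0.0337, 0.1177] [-0.2336, 0.768, -0.4491, -0.3922] t 7.7 F [ 1.3  0.1 -1.2] gw 0.238 gf 59.4
{'dx': -0.203, 'dy': -0.002, 'dz': -0.146, 'rx': 0.0, 'ry': 0.0, 'rz': 0.0}
   q [-0.44  0.33  1.52  0.57  2.06  2.25] wrist [ 0.66 -0.23  0.38]
   q [-0.44  0.25  1.45  0.62  2.19  2.36] wrist [ 0.66 -0.23  0.48]
B
0
{'dx': 0.006, 'dy': 0.047, 'dz': -0.048, 'rx': 0.051, 'ry': 0.349, 'rz': -0.215}
   q [-0.46  0.1   1.51  0.48  2.05  2.15] wrist [ 0.62 -0.22  0.54]
   q [-0.48 -0.06  1.6   0.39  1.87  1.96] wrist [ 0.56 -0.21  0.59]
{'dx': 0.015, 'dy': 0.047, 'dz': -0.046, 'rx': 0.051, 'ry': 0.349, 'rz': -0.215}
   q [-0.52 -0.23  1.72  0.35  1.67  1.77] wrist [ 0.49 -0.19  0.61]
   q [-0.58 -0.41  1.86  0.37  1.47  1.57] wrist [ 0.41 -0.18  0.61]
{'dx': 0.022, 'dy': 0.05, 'dz': -0.04, 'rx': 0.051, 'ry': 0.349, 'rz': -0.215}
   q [-0.66 -0.59  2.01  0.47  1.27  1.32] wrist [ 0.34 -0.
[... 1357 characters left out ...]
 0.48  1.9   1.83] wrist [ 0.55 -0.23  0.57]
{'dx': 0.003, 'dy': 0.042, 'dz': -0.048, 'rx': 0.073, 'ry': 0.295, 'rz': -0.308}
   q [-0.58 -0.19  1.72  0.5   1.75  1.56] wrist [ 0.49 -0.23  0.59]
   q [-0.68 -0.34  1.84  0.59  1.61  1.27] wrist [ 0.42 -0.24  0.59]
{'dx': 0.006, 'dy': 0.039, 'dz': -0.05, 'rx': 0.073, 'ry': 0.295, 'rz': -0.308}
   q [-0.8  -0.46  1.96  0.75  1.51  0.94] wrist [ 0.35 -0.25  0.57]
   q [-0.93 -0.52  2.06  0.96  1.47  0.58] wrist [ 0.3  -0.28  0.53]
{'dx': 0.011, 'dy': 0.038, 'dz': -0.051, 'rx': 0.073, 'ry': 0.295, 'rz': -0.308}
   q [-1.05 -0.51  2.13  1.2   1.51  0.2 ] wrist [ 0.26 -0.31  0.48]
   q [-1.14 -0.42  2.15  1.41  1.61 -0.17] wrist [ 0.24 -0.34  0.43]
```

```bash

python3 -m inch '[{"dx":-0.203,"dy":-0.002,"dz":-0.146,"rx":0,"ry":0,"rz":0},{"dx":-0.203,"dy":-0.002,"dz":-0.146,"rx":0,"ry":0,"rz":0},{"dx":-0.203,"dy":-0.002,"dz":-0.146,"rx":0,"ry":0,"rz":0},{"dx":-0.203,"dy":-0.002,"dz":-0.146,"rx":0,"ry":0,"rz":0},{"dx":-0.203,"dy":-0.002,"dz":-0.146,"rx":0,"ry":0,"rz":0}]' | head -3
python3 -m inch '[{"dx":0.004,"dy":0.046,"dz":-0.046,"rx":0.062,"ry":0.324,"rz":-0.263},{"dx":0.004,"dy":0.046,"dz":-0.046,"rx":0.062,"ry":0.324,"rz":-0.263},{"dx":0.004,"dy":0.046,"dz":-0.046,"rx":0.062,"ry":0.324,"rz":-0.263},{"dx":0.004,"dy":0.046,"dz":-0.046,"rx":0.062,"ry":0.324,"rz":-0.263},{"dx":0.004,"dy":0.046,"dz":-0.046,"rx":0.062,"ry":0.324,"rz":-0.263}]' |head -3
python3 -m inch '[{"dx":0.009,"dy":0.045,"dz":-0.047,"rx":0.062,"ry":0.324,"rz":-0.263},{"dx":0.009,"dy":0.045,"dz":-0.047,"rx":0.062,"ry":0.324,"rz":-0.263},{"dx":0.009,"dy":0.045,"dz":-0.047,"rx":0.062,"ry":0.324,"rz":-0.263},{"dx":0.009,"dy":0.045,"dz":-0.047,"rx":0.062,"ry":0.324,"rz":-0.263},{"dx":0.009,"dy":0.045,"dz":-0.047,"rx":0.062,"ry":0.324,"rz":-0.263}]' |head -3
python3 st.py; python3 - <<'E'
from plan import *
pl(*beak([.4585,-.2253],.25,.15,1,.25))
E
```

```text
time: 8.2
tool_pos: [0.5534, -0.0319, 0.3231]
tool_rot: [-0.234, 0.77, -0.447, -0.39]
time: 8.7
tool_pos: [0.5341, -0.0765, 0.3345]
tool_rot: [-0.226, 0.9, -0.35, -0.126]
time: 9.2
tool_pos: [0.5165, -0.1226, 0.3501]
tool_rot: [-0.197, 0.943, -0.219, 0.153]
[-0.629, -0.387, 1.864, 0.487, 1.53, 1.412] [0.5165, -0.1226, 0.3501] [-0.1972, 0.9432, -0.2193, 0.153] t 9.2 F [-0.4  0.1 -1.7] gw 0.239 gf 59.5
{'dx': 0.017, 'dy': 0.045, 'dz': -0.048, 'rx': 0.06, 'ry': 0.328, 'rz': -0.264}
   q [-0.74 -0.54  2.    0.63  1.38  1.11] wrist [ 0.34 -0.21  0.58]
   q [-0.88 -0.65  2.13  0.86  1.29  0.75] wrist [ 0.29 -0.23  0.54]
{'dx': 0.021, 'dy': 0.048, 'dz': -0.043, 'rx': 0.06, 'ry': 0.328, 'rz': -0.264}
   q [-1.02 -0.69  2.23  1.15  1.29  0.35] wrist [ 0.24 -0.25  0.49]
   q [-1.13 -0.61  2.28  1.44  1.37 -0.07] wrist [ 0.22 -0.29  0.43]
```

```bash

python3 -m inch '[{"dx":0.017,"dy":0.045,"dz":-0.048,"rx":0.06,"ry":0.328,"rz":-0.264},{"dx":0.017,"dy":0.045,"dz":-0.048,"rx":0.06,"ry":0.328,"rz":-0.264},{"dx":0.017,"dy":0.045,"dz":-0.048,"rx":0.06,"ry":0.328,"rz":-0.264},{"dx":0.017,"dy":0.045,"dz":-0.048,"rx":0.06,"ry":0.328,"rz":-0.264},{"dx":0.017,"dy":0.045,"dz":-0.048,"rx":0.06,"ry":0.328,"rz":-0.264}]' | head -3
python3 -m inch '[{"dx":0.021,"dy":0.048,"dz":-0.043,"rx":0.06,"ry":0.328,"rz":-0.264},{"dx":0.021,"dy":0.048,"dz":-0.043,"rx":0.06,"ry":0.328,"rz":-0.264},{"dx":0.021,"dy":0.048,"dz":-0.043,"rx":0.06,"ry":0.328,"rz":-0.264},{"dx":0.021,"dy":0.048,"dz":-0.043,"rx":0.06,"ry":0.328,"rz":-0.264},{"dx":0.021,"dy":0.048,"dz":-0.043,"rx":0.06,"ry":0.328,"rz":-0.264}]' |head -3
python3 -m inch '[{"dx":0,"dy":0,"dz":0,"rx":0,"ry":0,"rz":0},{"dx":0,"dy":0,"dz":0,"rx":0,"ry":0,"rz":0}]' |head -3
python3 st.py; cat >see.py <<'E'
import sys
from plan import *
from vis import *
from plant import state
pl(*beak([.4585,-.2253],.25,.15,1,.25))
s=state();p=s['tool_pos'];T=R.from_quat(np.roll(s['tool_rot'],-1));m=T.as_matrix()
xb=-m[:,0];zb=-m[:,2];mid=p+xb*GO+zb*DEP;B0=np.c_[xb,np.cross(zb,xb),zb]
ims={c:optics.grab_frame(c) for c in K};ms=masks("brush_mid")
print({c:int(v.sum()) for c,v in ms.items()})
for c in K:
    u=proj(c,[mid-xb*.096,mid,mid+xb*.1]).round(0);print(c,u.tolist(),np.argwhere(ms.get(c,np.zeros((1,1)))>0).mean(0)[::-1] if c in ms else None)
    for q in u:cv2.circle(ims[c],tuple(int(v) for v in q),1,(255,0,0),-1)
print("pred mid",mid,"tip",mid+xb*.1)
a=ims["scene"][180:330,260:400];b=ims["top"][180:330,330:450]
cv2.imwrite("pics/%s.png"%sys.argv[1],cv2.resize(np.hstack([a,b]),None,fx=3,fy=3,interpolation=cv2.INTER_CUBIC)[:,:,::-1])
E
python3 see.py held
```

```text
time: 9.7
tool_pos: [0.5013, -0.1709, 0.3686]
tool_rot: [-0.148, 0.893, -0.066, 0.421]
time: 10.2
tool_pos: [0.4862, -0.2189, 0.3889]
tool_rot: [-0.083, 0.752, 0.093, 0.647]
time: 10.4
tool_pos: [0.487, -0.2188, 0.3929]
tool_rot: [-0.081, 0.752, 0.095, 0.647]
[-1.126, -0.611, 2.276, 1.437, 1.365, -0.066] [0.487, -0.2188, 0.3929] [-0.0813, 0.7521, 0.0947, 0.6472] t 10.4 F [-0.4  0.3 -1.2] gw 0.241 gf 59.9
{'dx': -0.002, 'dy': -0.001, 'dz': -0.001, 'rx': -0.0, 'ry': -0.0, 'rz': 0.0}
   q [-1.13 -0.61  2.28  1.44  1.37 -0.07] wrist [ 0.22 -0.29  0.43]
   q [-1.13 -0.61  2.28  1.44  1.37 -0.07] wrist [ 0.22 -0.29  0.43]
{'scene': 917, 'top': 725}
scene [[348.0, 116.0], [340.0, 167.0], [332.0, 217.0]] [340.80588877 167.50381679]
top [[440.0, 209.0], [421.0, 229.0], [407.0, 245.0]] [424.17103448 220.67724138]
pred mid [ 0.46939132 -0.22334666  0.35318257] tip [ 0.45495088 -0.22706821  0.2543007 ]
```

View pics/held.png

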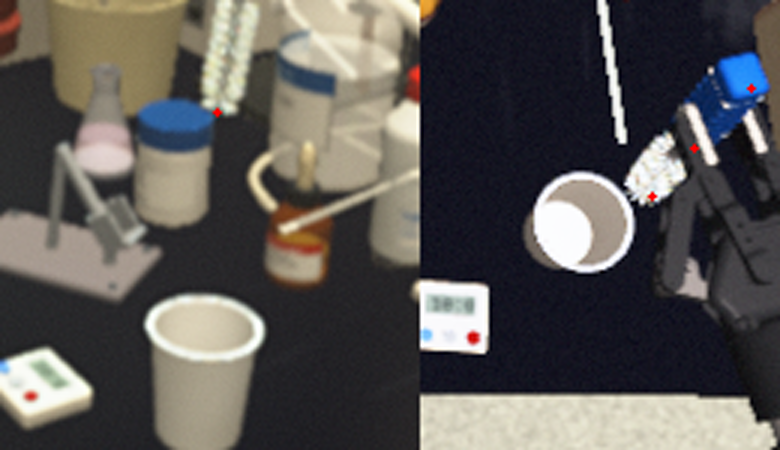

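```bash
cat >fitheld.py <<'E'
import sys
from plan import *
from vis import *
from plant import state
s=state();p=s['tool_pos'];T=R.from_quat(np.roll(s['tool_rot'],-1));m=T.as_matrix()
xb=-m[:,0];zb=-m[:,2];B0=np.c_[xb,np.cross(zb,xb),zb]
def pose(v):  # slide, depth, pitch(about yb), roll-ish yaw about zb, side
    B=B0@R.from_rotvec([0,v[2],v[3]]).as_matrix();g=p+zb*(DEP+v[1])+B0[:,1]*v[4];return g+B[:,0]*(GO+v[0]),B
ims={c:optics.grab_frame(c) for c in K};ms=masks("brush_mid")
for nm,mm in(("scene",{"scene":ms["scene"]}),("both",ms)):
    r=fit(mm,lambda v:[P@pose([v[0],v[1],v[2],0,0])[1].T+pose([v[0],v[1],v[2],0,0])[0] for P in BR],[0,0,0],[.005,.005,.08]);print(nm,r[0].round(4),r[1])
    r5=fit(mm,lambda v:[P@pose(v)[1].T+pose(v)[0] for P in BR],[0,0,0,0,0],[.005,.005,.08,.08,.005]);print(nm,r5[0].round(4),r5[1])
    mid,B=pose(r5[0]);print("mid",mid.round(4),"tip",(mid+.1*B[:,0]).round(4),"xb",B[:,0].round(3))
out=[]
for c in K:
    im=ims[c].copy();mk=ms[c].astype(np.uint8);cs,_=cv2.findContours(mk,0,1);u=proj(c,[mid]).astype(int)[0]
    big=cv2.resize(im,None,fx=4,fy=4,interpolation=cv2.INTER_CUBIC)
    mo=(rend(c,[P@B.T+mid for P in BR])>.5).astype(np.uint8);co,_=cv2.findContours(mo,0,1)
    cv2.drawContours(big,[k*4 for k in co],-1,(255,0,0),1);cv2.drawContours(big,[k*4 for k in cs],-1,(0,255,0),1)
    x,y=max(u[0]*4-200,0),max(u[1]*4-270,0);out.append(big[y:y+540,x:x+390])
cv2.imwrite("pics/%s.png"%sys.argv[1],np.hstack(out)[:,:,::-1])
E
python3 fitheld.py fh1
```

```text
scene [-0.0037 -0.0041 -0.0323] 0.36063720963087564
scene [-0.0042  0.001  -0.0012 -0.0197  0.0032] 0.3629720962778561
mid [ 0.4698 -0.2257  0.359 ] tip [ 0.455  -0.2279  0.2601] xb [-0.148 -0.022 -0.989]
both [ 0.0001 -0.0068 -0.0183] 0.3573753020156089
both [ 0.0022 -0.0067 -0.0156 -0.0162 -0.0005] 0.3378090762852582
mid [ 0.4747 -0.2206  0.3516] tip [ 0.4586 -0.2235  0.2529] xb [-0.161 -0.029 -0.986]
```

View pics/fh1.png

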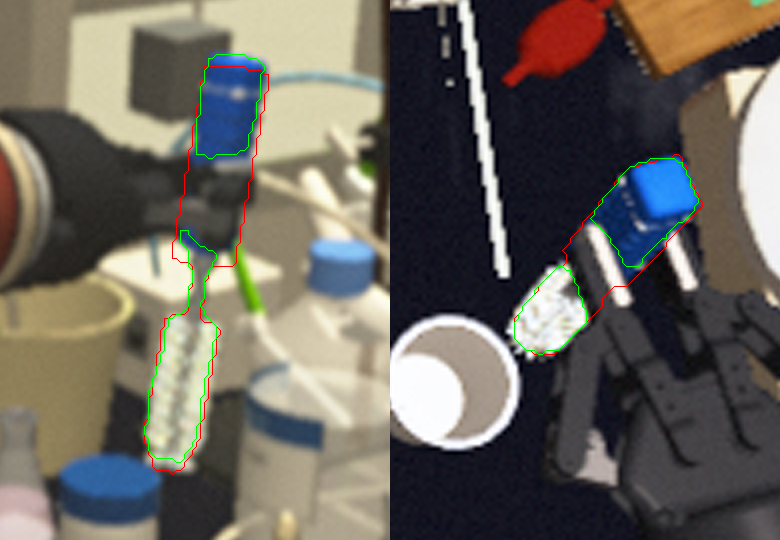

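Held brush matches the prediction within a few mm (tip ≈ [0.456,-0.226,0.256], scene px (334,217)). Now descend.

```bash
python3 - <<'E'
from plan import *
a=pl(*beak([.4585,-.2253],.25,.15,1,.105))
print("down");b=pl(*beak([.4585,-.2253],.25,.15,1,.011),p0=a[0],o0=a[1])
print("up");pl(*beak([.4585,-.2253],.25,.15,1,.075),p0=b[0],o0=b[1])
E
```

```text
{'dx': -0.182, 'dy': -0.001, 'dz': 0.026, 'rx': 0.0, 'ry': -0.001, 'rz': 0.003}
   q [-1.13 -0.53  2.35  1.47  1.35 -0.23] wrist [ 0.22 -0.29  0.36]
   q [-1.13 -0.38  2.39  1.51  1.33 -0.42] wrist [ 0.22 -0.29  0.29]
down
{'dx': -0.116, 'dy': 0.0, 'dz': 0.018, 'rx': 0.0, 'ry': 0.0, 'rz': 0.0}
   q [-1.13 -0.26  2.4   1.55  1.33 -0.55] wrist [ 0.22 -0.29  0.24]
   q [-1.13 -0.12  2.39  1.58  1.33 -0.69] wrist [ 0.22 -0.29  0.19]
up
{'dx': 0.079, 'dy': 0.0, 'dz': -0.012, 'rx': 0.0, 'ry': 0.0, 'rz': 0.0}
   q [-1.13 -0.22  2.4   1.56  1.33 -0.59] wrist [ 0.22 -0.29  0.23]
   q [-1.13 -0.31  2.4   1.53  1.33 -0.5 ] wrist [ 0.22 -0.29  0.26]
```

```bash

python3 -m inch '[{"dx":-0.06,"dy":0,"dz":0.009,"rx":0,"ry":0,"rz":0},{"dx":-0.12,"dy":-0.001,"dz":0.017,"rx":0,"ry":-0.001,"rz":0.002},{"dx":-0.182,"dy":-0.001,"dz":0.026,"rx":0,"ry":-0.001,"rz":0.003},{"dx":-0.182,"dy":-0.001,"dz":0.026,"rx":0,"ry":-0.001,"rz":0.003}]'
python3 -m inch '[{"dx":-0.03,"dy":0,"dz":0.005,"rx":0,"ry":0,"rz":0},{"dx":-0.06,"dy":0,"dz":0.009,"rx":0,"ry":0,"rz":0},{"dx":-0.06,"dy":0,"dz":0.009,"rx":0,"ry":0,"rz":0}]'; python3 st.py
python3 fitheld.py fh2
```

```text
time: 11.2
tool_pos: [0.4842, -0.2156, 0.2376]
tool_rot: [-0.087, 0.755, 0.089, 0.644]
contact_force: [-0.3, 0.7, -1.8]
gripper_width: 0.24
grasp_force: 59.9
time: 11.5
tool_pos: [0.4857, -0.2184, 0.1975]
tool_rot: [-0.083, 0.753, 0.093, 0.647]
contact_force: [-0.5, 1.1, -2.0]
gripper_width: 0.241
grasp_force: 59.9
[-1.128, -0.257, 2.4, 1.547, 1.328, -0.551] [0.4857, -0.2184, 0.1975] [-0.0826, 0.7525, 0.0929, 0.6468] t 11.5 F [-0.5  1.1 -2. ] gw 0.241 gf 59.9
scene [-0.0062 -0.0042 -0.0474] 0.38303725001515787
scene [-0.0068  0.0012 -0.0057 -0.0219  0.0036] 0.3864172409742965
mid [ 0.4684 -0.2257  0.1647] tip [ 0.4527 -0.227   0.066 ] xb [-0.157 -0.013 -0.988]
both [-0.0033 -0.0057 -0.0048] 0.3925027073245672
both [-0.0025 -0.0068  0.0102 -0.02   -0.0017] 0.3656276663726205
mid [ 0.4747 -0.2185  0.1592] tip [ 0.4606 -0.2196  0.0602] xb [-0.141 -0.011 -0.99 ]
```

View pics/fh2.png

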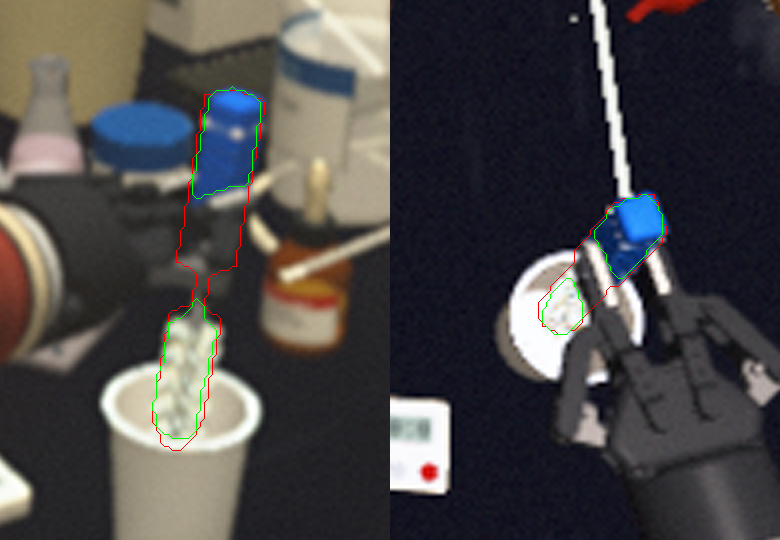

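```bash

python3 -m inch '[{"dx":-0.04,"dy":0,"dz":0.006,"rx":0,"ry":0,"rz":0},{"dx":-0.064,"dy":0,"dz":0.01,"rx":0,"ry":0,"rz":0},{"dx":-0.064,"dy":0,"dz":0.01,"rx":0,"ry":0,"rz":0},{"dx":-0.064,"dy":0,"dz":0.01,"rx":0,"ry":0,"rz":0}]'; python3 fitheld.py fh3; python3 -c "
from vis import *
m=masks('beaker');P=np.vstack([ring(.029,0),ring(.04,.09)]);print(fit(m,lambda p:[P+[p[0],p[1],0]],[.4585,-.2253],[.01,.01]))"
```

```text
time: 12.1
tool_pos: [0.4864, -0.2192, 0.1477]
tool_rot: [-0.081, 0.752, 0.094, 0.648]
contact_force: [-0.0, -1.0, -0.4]
gripper_width: 0.239
grasp_force: 59.9
scene [-0.0054 -0.0029  0.0193] 0.6238427827533136
scene [-0.01   -0.0118  0.3741 -0.2363 -0.0052] 0.5251259189403519
mid [ 0.49   -0.2053  0.1174] tip [ 0.5062 -0.1777  0.0226] xb [ 0.161  0.277 -0.947]
both [-0.0004 -0.006   0.0197] 0.5331692701378095
both [ 0.0002 -0.0055  0.0108 -0.0033 -0.0023] 0.5174306722741484
mid [ 0.4739 -0.2198  0.1069] tip [ 0.4605 -0.2229  0.0078] xb [-0.134 -0.031 -0.991]
(array([ 0.45835999, -0.22482065]), np.float64(0.4007427561707395))
```

View pics/fh3.png

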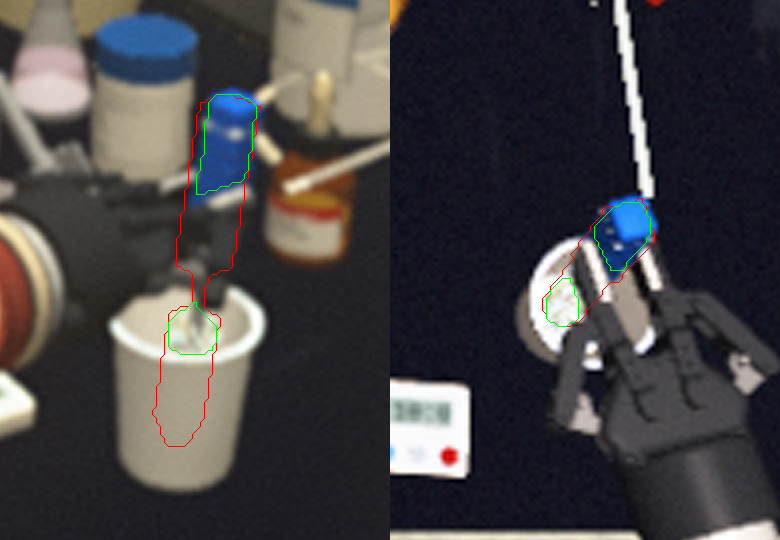

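```bash

python3 -m inch '[{"dx":-0.005,"dy":0,"dz":0.001,"rx":0,"ry":0,"rz":0},{"dx":-0.005,"dy":0,"dz":0.001,"rx":0,"ry":0,"rz":0}]'
python3 -m inch '[{"dx":0.04,"dy":0,"dz":-0.006,"rx":0,"ry":0,"rz":0},{"dx":0.082,"dy":0,"dz":-0.013,"rx":0,"ry":0,"rz":0},{"dx":0.082,"dy":0,"dz":-0.013,"rx":0,"ry":0,"rz":0},{"dx":0.082,"dy":0,"dz":-0.013,"rx":0,"ry":0,"rz":0}]'
python3 -m inch '[{"dx":-0.04,"dy":0,"dz":0.006,"rx":0,"ry":0,"rz":0},{"dx":-0.082,"dy":0,"dz":0.013,"rx":0,"ry":0,"rz":0},{"dx":-0.082,"dy":0,"dz":0.013,"rx":0,"ry":0,"rz":0},{"dx":-0.082,"dy":0,"dz":0.013,"rx":0,"ry":0,"rz":0},{"dx":-0.082,"dy":0,"dz":0.013,"rx":0,"ry":0,"rz":0}]'
python3 -m inch '[{"dx":0.04,"dy":0,"dz":-0.006,"rx":0,"ry":0,"rz":0},{"dx":0.082,"dy":0,"dz":-0.013,"rx":0,"ry":0,"rz":0},{"dx":0.082,"dy":0,"dz":-0.013,"rx":0,"ry":0,"rz":0},{"dx":0.082,"dy":0,"dz":-0.013,"rx":0,"ry":0,"rz":0}]'
python3 -m inch '[{"dx":-0.04,"dy":0,"dz":0.006,"rx":0,"ry":0,"rz":0},{"dx":-0.082,"dy":0,"dz":0.013,"rx":0,"ry":0,"rz":0},{"dx":-0.082,"dy":0,"dz":0.013,"rx":0,"ry":0,"rz":0},{"dx":-0.082,"dy":0,"dz":0.013,"rx":0,"ry":0,"rz":0},{"dx":-0.082,"dy":0,"dz":0.013,"rx":0,"ry":0,"rz":0}]'
```

```text
time: 12.6
tool_pos: [0.4866, -0.219, 0.1434]
tool_rot: [-0.081, 0.751, 0.094, 0.648]
contact_force: [-0.2, -0.2, 4.5]
gripper_width: 0.238
grasp_force: 60.1
time: 13.0
tool_pos: [0.4856, -0.2186, 0.2083]
tool_rot: [-0.081, 0.753, 0.095, 0.647]
contact_force: [0.4, 0.6, -2.2]
gripper_width: 0.241
grasp_force: 59.9
time: 13.5
tool_pos: [0.4857, -0.2175, 0.1399]
tool_rot: [-0.083, 0.753, 0.093, 0.646]
contact_force: [0.5, -0.5, -2.6]
gripper_width: 0.241
grasp_force: 60.3
time: 13.9
tool_pos: [0.4855, -0.2183, 0.2083]
tool_rot: [-0.081, 0.752, 0.095, 0.647]
contact_force: [0.5, 0.6, -1.9]
gripper_width: 0.24
grasp_force: 60.3
time: 14.4
tool_pos: [0.4858, -0.2178, 0.1409]
tool_rot: [-0.082, 0.753, 0.093, 0.646]
contact_force: [-0.2, 0.1, -1.1]
gripper_width: 0.24
grasp_force: 60.5
```

```bash

python3 -m inch '[{"dx":0.04,"dy":0,"dz":-0.006,"rx":0,"ry":0,"rz":0},{"dx":0.082,"dy":0,"dz":-0.013,"rx":0,"ry":0,"rz":0},{"dx":0.082,"dy":0,"dz":-0.013,"rx":0,"ry":0,"rz":0},{"dx":0.082,"dy":0,"dz":-0.013,"rx":0,"ry":0,"rz":0},{"dx":0.082,"dy":0,"dz":-0.013,"rx":0,"ry":0,"rz":0}]' |head -2
python3 -m inch '[{"dx":-0.04,"dy":0,"dz":0.006,"rx":0,"ry":0,"rz":0},{"dx":-0.082,"dy":0,"dz":0.013,"rx":0,"ry":0,"rz":0},{"dx":-0.082,"dy":0,"dz":0.013,"rx":0,"ry":0,"rz":0},{"dx":-0.082,"dy":0,"dz":0.013,"rx":0,"ry":0,"rz":0},{"dx":-0.082,"dy":0,"dz":0.013,"rx":0,"ry":0,"rz":0}]' |head -4
python3 -m inch '[{"dx":0.06,"dy":0,"dz":-0.009,"rx":0,"ry":0,"rz":0},{"dx":0.12,"dy":0,"dz":-0.018,"rx":0,"ry":0,"rz":0},{"dx":0.18,"dy":0,"dz":-0.028,"rx":0,"ry":0,"rz":0},{"dx":0.24,"dy":0,"dz":-0.037,"rx":0,"ry":0,"rz":0},{"dx":0.3,"dy":0,"dz":-0.046,"rx":0,"ry":0,"rz":0}]' |head -4
python3 st.py; python3 - <<'E'
from plan import *
from plant import state
from vis import *
optics.grab_frame("top");optics.grab_frame("scene")
m=masks("beaker");P=np.vstack([ring(.029,0),ring(.04,.09)]);print(fit(m,lambda p:[P+[p[0],p[1],0]],[.4585,-.2253],[.01,.01]))
q=state()['joint_pos']
for d in range(-180,180,30):
    for k in ik(*place([.5036,.2504],np.radians(d),1),q,12)[:2]:print(d,k.round(2))
E
```

```text
time: 14.9
tool_pos: [0.4853, -0.2179, 0.2072]
time: 15.4
tool_pos: [0.486, -0.2182, 0.1417]
tool_rot: [-0.082, 0.753, 0.094, 0.647]
contact_force: [-0.6, 1.1, -1.7]
time: 15.9
tool_pos: [0.4851, -0.2175, 0.3875]
tool_rot: [-0.08, 0.752, 0.095, 0.647]
contact_force: [0.1, -1.4, -1.5]
[-1.129, -0.615, 2.287, 1.438, 1.365, -0.075] [0.4851, -0.2175, 0.3875] [-0.0803, 0.7522, 0.0949, 0.6471] t 15.9 F [ 0.1 -1.4 -1.5] gw 0.242 gf 60.6
(array([ 0.45773892, -0.22519197]), np.float64(0.03706560886239396))
-180 [0.31 0.23 1.82 0.   1.1  1.88]
-150 [0.34 0.24 1.81 0.   1.1  1.39]
-120 [0.38 0.22 1.82 0.   1.1  0.9 ]
-90 [0.4  0.19 1.86 0.   1.09 0.4 ]
-60 [ 0.4   0.15  1.91  0.    1.08 -0.12]
-30 [ 0.39  0.1   1.96  0.    1.08 -0.66]
0 [ 0.36  0.07  2.    0.    1.08 -1.22]
30 [ 0.31  0.06  2.01 -0.    1.08 -1.78]
60 [ 0.28  0.07  1.99 -0.    1.08 -2.34]
90 [ 0.26  0.11  1.95 -0.    1.08 -2.89]
120 [0.26 0.16 1.9  0.   1.08 2.87]
150 [0.27 0.2  1.85 0.   1.09 2.37]
```

```bash
python3 - <<'E'
from plan import *
a=pl(*place([.5036,.2504],np.radians(-72),1,zoff=.22))
E
```

```text
{'dx': -0.055, 'dy': -0.205, 'dz': 0.063, 'rx': 0.254, 'ry': -0.237, 'rz': -0.294}
   q [-0.99 -0.68  2.28  1.23  1.42 -0.16] wrist [ 0.25 -0.24  0.46]
   q [-0.77 -0.72  2.26  0.99  1.41 -0.19] wrist [ 0.29 -0.18  0.48]
{'dx': 0.066, 'dy': -0.163, 'dz': 0.135, 'rx': 0.254, 'ry': -0.237, 'rz': -0.294}
   q [-0.47 -0.68  2.19  0.72  1.35 -0.15] wrist [ 0.34 -0.09  0.51]
   q [-0.14 -0.55  2.09  0.44  1.32 -0.05] wrist [0.4  0.02 0.53]
{'dx': 0.166, 'dy': -0.057, 'dz': 0.135, 'rx': 0.254, 'ry': -0.237, 'rz': -0.294}
   q [ 0.16 -0.34  1.94  0.19  1.36  0.04] wrist [0.45 0.15 0.53]
   q [ 0.4  -0.08  1.74 -0.    1.47  0.09] wrist [0.49 0.29 0.51]
```

```bash

python3 -m inch '[{"dx":-0.055,"dy":-0.205,"dz":0.063,"rx":0.254,"ry":-0.237,"rz":-0.294},{"dx":-0.055,"dy":-0.205,"dz":0.063,"rx":0.254,"ry":-0.237,"rz":-0.294},{"dx":-0.055,"dy":-0.205,"dz":0.063,"rx":0.254,"ry":-0.237,"rz":-0.294},{"dx":-0.055,"dy":-0.205,"dz":0.063,"rx":0.254,"ry":-0.237,"rz":-0.294},{"dx":-0.055,"dy":-0.205,"dz":0.063,"rx":0.254,"ry":-0.237,"rz":-0.294}]' |head -3
python3 -m inch '[{"dx":0.066,"dy":-0.163,"dz":0.135,"rx":0.254,"ry":-0.237,"rz":-0.294},{"dx":0.066,"dy":-0.163,"dz":0.135,"rx":0.254,"ry":-0.237,"rz":-0.294},{"dx":0.066,"dy":-0.163,"dz":0.135,"rx":0.254,"ry":-0.237,"rz":-0.294},{"dx":0.066,"dy":-0.163,"dz":0.135,"rx":0.254,"ry":-0.237,"rz":-0.294},{"dx":0.066,"dy":-0.163,"dz":0.135,"rx":0.254,"ry":-0.237,"rz":-0.294}]' |head -3
python3 -m inch '[{"dx":0.166,"dy":-0.057,"dz":0.135,"rx":0.254,"ry":-0.237,"rz":-0.294},{"dx":0.166,"dy":-0.057,"dz":0.135,"rx":0.254,"ry":-0.237,"rz":-0.294},{"dx":0.166,"dy":-0.057,"dz":0.135,"rx":0.254,"ry":-0.237,"rz":-0.294},{"dx":0.166,"dy":-0.057,"dz":0.135,"rx":0.254,"ry":-0.237,"rz":-0.294},{"dx":0.166,"dy":-0.057,"dz":0.135,"rx":0.254,"ry":-0.237,"rz":-0.294}]' |head -3
python3 -m inch '[{"dx":0,"dy":0,"dz":0,"rx":0,"ry":0,"rz":0},{"dx":0,"dy":0,"dz":0,"rx":0,"ry":0,"rz":0}]' |head -3
python3 st.py; python3 - <<'E'
from plan import *
pl(*place([.5036,.2504],np.radians(-72),1,zoff=.03))
E
python3 fitheld.py fh4
```

```text
time: 16.6
tool_pos: [0.486, -0.0455, 0.3307]
tool_rot: [-0.063, 0.786, 0.389, 0.476]
time: 17.1
tool_pos: [0.4872, 0.1248, 0.2791]
tool_rot: [-0.037, 0.727, 0.638, 0.252]
time: 17.6
tool_pos: [0.4881, 0.2934, 0.2265]
tool_rot: [-0.005, 0.585, 0.811, -0.003]
time: 17.8
tool_pos: [0.4898, 0.29, 0.2294]
tool_rot: [-0.003, 0.589, 0.808, 0.001]
[0.4, -0.078, 1.746, 0.007, 1.476, 0.088] [0.4898, 0.29, 0.2294] [-0.0033, 0.5887, 0.8084, 0.001] t 17.8 F [-0.6  0.  -2. ] gw 0.244 gf 60.4
{'dx': -0.001, 'dy': 0.002, 'dz': 0.237, 'rx': -0.001, 'ry': -0.004, 'rz': -0.001}
   q [0.4  0.   1.83 0.   1.31 0.09] wrist [0.49 0.29 0.41]
   q [ 0.4   0.12  1.88 -0.    1.14  0.09] wrist [0.49 0.29 0.32]
scene [-0.0079 -0.0051  0.0037] 0.3687340104865877
scene [-0.0007 -0.0009 -0.0169 -0.0746 -0.006 ] 0.3528567607939832
mid [0.4939 0.2479 0.241 ] tip [0.5175 0.1507 0.242 ] xb [ 0.235 -0.972  0.011]
both [-0.0088 -0.0035  0.0109] 0.42998690409315976
both [-0.0076 -0.001   0.0666  0.0321 -0.0007] 0.44229649228023327
mid [0.5008 0.2574 0.2379] tip [0.5345 0.1635 0.2306] xb [ 0.336 -0.939 -0.073]
```

View pics/fh4.png

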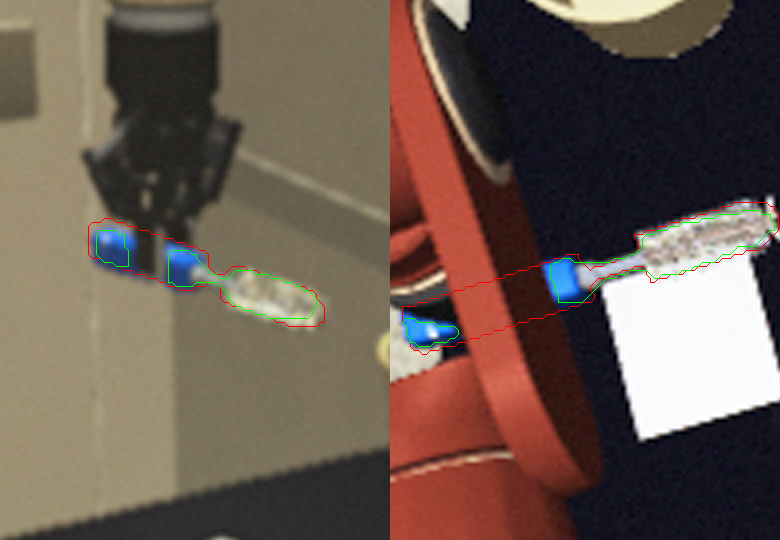

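```bash

python3 -m inch '[{"dx":-0.007,"dy":0.002,"dz":0.06,"rx":-0.001,"ry":-0.004,"rz":-0.001},{"dx":-0.007,"dy":0.002,"dz":0.12,"rx":-0.001,"ry":-0.004,"rz":-0.001},{"dx":-0.007,"dy":0.002,"dz":0.18,"rx":-0.001,"ry":-0.004,"rz":-0.001},{"dx":-0.007,"dy":0.002,"dz":0.237,"rx":-0.001,"ry":-0.004,"rz":-0.001},{"dx":-0.007,"dy":0.002,"dz":0.237,"rx":-0.001,"ry":-0.004,"rz":-0.001}]' |head -4
python3 -m inch '[{"dx":0,"dy":0,"dz":0.01,"rx":0,"ry":0,"rz":0},{"dx":0,"dy":0,"dz":0.02,"rx":0,"ry":0,"rz":0},{"dx":0,"dy":0,"dz":0.02,"rx":0,"ry":0,"rz":0}]' |head -4
python3 -m inch '[{"dx":0,"dy":0,"dz":0.004,"rx":0,"ry":0,"rz":0},{"dx":0,"dy":0,"dz":0.008,"rx":0,"ry":0,"rz":0},{"dx":0,"dy":0,"dz":0.008,"rx":0,"ry":0,"rz":0}]' |head -4
python3 -m inch '[{"dx":0,"dy":0,"dz":0.003,"rx":0,"ry":0,"rz":0},{"dx":0,"dy":0,"dz":0.003,"rx":0,"ry":0,"rz":0}]' |head -4
```

```text
time: 18.5
tool_pos: [0.4881, 0.2832, 0.0345]
tool_rot: [-0.003, 0.589, 0.808, -0.005]
contact_force: [-0.7, -0.7, -2.8]
time: 18.8
tool_pos: [0.4952, 0.2869, 0.0275]
tool_rot: [0.001, 0.588, 0.809, 0.002]
contact_force: [-0.3, 0.2, -0.4]
time: 19.1
tool_pos: [0.494, 0.2867, 0.0196]
tool_rot: [0.001, 0.588, 0.809, 0.001]
contact_force: [0.1, -0.2, -2.1]
time: 19.3
tool_pos: [0.4944, 0.287, 0.0178]
tool_rot: [0.001, 0.588, 0.809, 0.001]
contact_force: [-1.1, 1.0, 3.7]
```

```bash

python3 -m inch '[{"dx":0,"dy":0,"dz":0.001,"rx":0,"ry":0,"rz":0},{"dx":0,"dy":0,"dz":0.001,"rx":0,"ry":0,"rz":0},{"dx":0,"dy":0,"dz":0.001,"rx":0,"ry":0,"rz":0},{"dx":0,"dy":0,"dz":0.001,"rx":0,"ry":0,"rz":0},{"dx":0,"dy":0,"dz":0.001,"rx":0,"ry":0,"rz":0}]' 0.3
python3 -m inch '[{"dx":0,"dy":0,"dz":-0.02,"rx":0,"ry":0,"rz":0},{"dx":0,"dy":0,"dz":-0.08,"rx":0,"ry":0,"rz":0},{"dx":0,"dy":0,"dz":-0.14,"rx":0,"ry":0,"rz":0},{"dx":0,"dy":0,"dz":-0.2,"rx":0,"ry":0,"rz":0},{"dx":0,"dy":0,"dz":-0.25,"rx":0,"ry":0,"rz":0}]'
python3 - <<'E'
from vis import *
ims={c:optics.grab_frame(c) for c in K}
a=ims["scene"][160:310,170:320];b=ims["top"][170:320,150:270]
cv2.imwrite("pics/end.png",cv2.resize(np.hstack([a,b]),None,fx=2.9,fy=2.9,interpolation=cv2.INTER_CUBIC)[:,:,::-1])
m=masks("brush_mid",("scene",));bb=[P+[0,0,0] for P in BR]
r=fit(m,lambda p:[P@brushR(p[2],0).T+[p[0],p[1],.023] for P in BR],[.505,.25,-1.25],[.01,.01,.1]);print(r)
E
```

```text
time: 19.8
tool_pos: [0.4939, 0.2866, 0.0162]
tool_rot: [0.001, 0.588, 0.809, 0.001]
contact_force: [0.3, 0.2, 0.6]
gripper_width: 0.647
grasp_force: 0.0
time: 20.3
tool_pos: [0.494, 0.2867, 0.221]
tool_rot: [0.002, 0.588, 0.809, 0.003]
contact_force: [0.5, 0.2, 0.5]
gripper_width: 0.651
grasp_force: 0.0
(array([ 0.50827275,  0.25908817, -1.23400195]), np.float64(0.30423888651789044))
```

View pics/end.png

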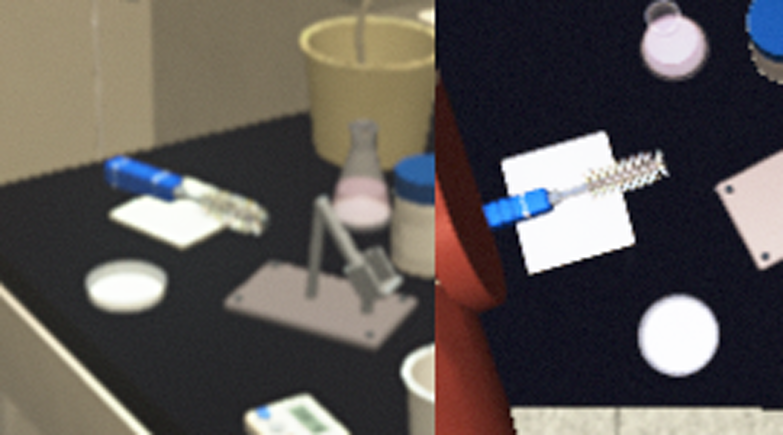

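The brush lies flat across the middle of the tile (scene about (238,235)), about 10 mm from its centre, and the gripper is clear. Handing in.

```bash
python3 -m inch '[{"dx":0,"dy":0,"dz":0,"rx":0,"ry":0,"rz":0},{"dx":0,"dy":0,"dz":0,"rx":0,"ry":0,"rz":0},{"dx":0,"dy":0,"dz":0,"rx":0,"ry":0,"rz":0}]' >/dev/null; python3 -c "
from plant import ticket
print(ticket.job_done())"
```

```text
the job is handed in; nothing more can be done
None
```

I brushed the beaker down to the bottom four times (one more than asked, to be safe), laid the brush flat across the middle of the tile, released it and handed the job in at about 21 s. The beaker had not moved when I measured it after brushing; the hand-in returned no verdict.

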